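Fix a brittle tile in the engraving jig

ROBOT

A 7-joint arm with a two-finger parallel gripper is mounted at the origin on the work surface. World frame = base frame: x ahead of the robot, y to its left, z up, the work surface at z = 0. Lengths are in mm, angles in rad, forces in N, time in s.
With the tool pointing down it reaches from about 425 to 975 mm from the base axis. Payload 16.7 kg.
Tool frame: the origin (TCP) lies midway between the tips of the shut fingers; the grasp point (between the pads) lies 19 mm behind it (grasp_offset is the z of the grasp point in the tool frame, in mm); z points along the fingers, y is the line along which they close (so a half turn about z gives the same grasp; the last joint's range is limited). The gripper opens to 85 mm and grips with 20 to 120 N. Pads are 22 mm wide; open, the fingers measure 114 mm over their backs; the gripper's body (76 mm by 85 mm) begins 54 mm behind the grasp point. The pads swing forward as they close: fully open they stand 13 mm farther back than shut.
Start: joints at [0.984, 0.426, 0.074, 1.606, -0.034, 1.111, -0.067], TCP at [286.13, -611.315, 231.302] pointing down, gripper open.
Joint ranges: [-2.85, 2.85], [-0.5, 2.14], [-1.23, 1.37], [0.21, 2.46], [-1.02, 4.16], [0.16, 2.05], [-2.73, 2.73]. Speed limits (rad/s): [1.89, 1.89, 2.39, 2.39, 3.01, 3.01, 3.01].

INTERFACE

Orientations are given as a rotation vector (axis times angle).
In Python, from cell import * gives the robot as it stands. The module is installed in compiled form; this text tells all that it offers.
- The arm moves only by the tool step_arm, never from a script. Its argument "series" is a list of rows, each a list of 3 entries, a list of its own where there are three numbers: the shift along the world's x, y, z in mm, then the turn about the world's z in degrees, then the opening, from 0 (shut) to 1 (fully open). In form: [[[x, y, z], roll, gripper], ...]. A call has exactly 8 rows; each row is the pose to reach, as a shift and turn from the pose commanded when the call began; what a row does not reach only later rows make up. A row lasts 1/12 s, in which the tool goes at most 41.7 mm and 7.16 degrees, less where a joint would pass 70% of its speed; a pose out of reach is approached as far as the arm can. A call with a gripper value outside its range is refused whole. The fingers move at their own pace and stop on an object; "squeeze" is the grip in N (left out, the last holds). Time passes only in rows, so rows that repeat a pose let the fingers close, or fill a call up. It gives the time, the measured TCP pose, the force, the opening and the grip force at its end, in the units of the state.
- get_obs(): the state, without advancing time (a new reading comes with each control period).
- grab_frame(name): name is "scene" or "top" or "wrist"; returns a dict with "pixels" (420x560x3 uint8, blue, green, red), "fx", "fy", "cx", "cy" (pixels), "view" (4x4, takes a point from world to camera coordinates); the wrist camera has in their place "mount" (4x4, takes a point from camera to tool coordinates, whose origin is the TCP and whose axes are the flange's). Camera axes: x right, y up, looking along -z (the intrinsics and any distortion apply to the point x, -y, -z); pixel columns grow to the right and rows downward; lengths in mm; the calibration is good to about 2 mm. The wrist camera is an equidistant fisheye: a pixel r from the principal point sees the ray r / f radians off the axis. A picture is of the moment at which its call begins: read the wrist's pose just before it. There is no depth.
- sign_off(): hands the job in; it is judged then, once.
The state is a dict: "time": time; "joints": joint angles; "qd": joint speeds; "joint_efforts": joint torques, N m; "tcp_pos": TCP position; "orientation": TCP orientation; "contact_force": force on the tool from outside, world axes, zero at the start; "wrist_torque": the same for the moment, N m; "opening": opening from 0.0 (shut) to 1.0 (fully open); "grip_force": force on a finger pad.
Only numpy, scipy, OpenCV 4.12 (cv2) and the standard library are available. Lean on these libraries where they do the work, as an engineer would, in place of code of your own. Each camera call takes 0.05 s, during which the arm holds its last target. There are 200 camera calls.

TASK

Set up the ceramic tile in the jig for engraving: first take the sanding block off it and lay it flat in the open tray, then slide the tile back until it lies flush along the jig's long fence, next push the sliding jaw along until the tile is snug between jaw and end stop, and last turn the knob clockwise until it clicks over and its hold-down paw lies across the tile's edge. The tile is brittle: keep it flat on the board, never lift it, and push or press it only gently, with less than 25 N, whether directly or through the jaw. Leave the green case, the spirit level and the jar where they are.

Things in the scene. Friction and masses are not known exactly. Their poses are not given: they have to be found in the camera images.
- jig: Engraving jig fixed to the bench: grey board 240 (x) x 360 (y) x 18 mm carrying fence, end stop, jaw and knob. Origin on the bench under the board, which spans x -130 to +110 mm, y -180 to +180 mm; top at z = 18 mm. +x points away from the robot, to the fence. A tile home against fence and end stop has its centre at jig x = +30, y = +30 mm.
- fence (a point): Middle of the long fence's face at board height, axes as the jig's (jig x = +80, y = 0, z = 18 mm). The aluminium fence's face looks to the jig's -x, runs 110 mm to either side along y, and stands 20 mm above the board.
- stop (a point): Middle of the end stop's face at board height, axes as the jig's (jig x = +31.5, y = +105, z = 18 mm). The low aluminium stop's face looks to the jig's -y, is 95 mm long along x, and stands 12 mm above the board.
- tile: White ceramic tile, 100 (x) x 150 (y) x 16 mm, about 0.4 kg, loose, lying flat on the jig's board short of the fence and the end stop, its long sides roughly along the fence. Origin: centre of its underside. Brittle.
- block: Cork sanding block, 95 (x) x 50 (y) x 35 mm high, about 0.12 kg, left lying on top of the tile. Origin: centre of its underside.
- tray: Open black tray on the bench, fixed, outside 200 (x) x 160 (y) x 30 mm high, walls and floor 4 to 5 mm thick. Origin: centre of its underside.
- jaw (a joint): Sliding jaw of the jig, m: 0 is fully open (its face at jig y = -125 mm), growing as it slides to the jig's +y, towards the end stop; its face is at jig y = -125 mm + value. At about 0.080 it touches the edge of a tile that is home. It slides with about 1.5 N of friction and stays where it is left.
- jaw_back (a point): Point to push the jaw: middle of its back face (the face looking to the jig's -y), 30 mm above the board. The jaw is an aluminium block 85 (jig x) x 20 (jig y) mm, 41 mm high above the board, centred at jig x = +30 mm; its face towards the tile is 20 mm from this point in +y.
- lock (a joint): Hold-down knob, rad: 0 is parked, paw pointing along the jig's +x (turned 0.17 towards -y); grows clockwise seen from above to 1.4, the end of its turn, where the paw points to the jig's -y over the tile's edge. A spring detent resists up to about 0.75 (0.1 Nm), then clicks it over to 1.4, where it stays.
- lock_grip (a point): On the knob's upright axis at jig x = +30, y = +140 mm, 63.5 mm above the bench: where to grip. Black grip bar 54 mm long (along this point's x), 14 mm wide, 46.5 to 72.5 mm above the bench. The steel paw below it reaches 65 mm from the axis along this point's +x (18 mm wide, 37.5 to 44.5 mm above the bench, clear above the tile).
- case: Bystander: closed green plastic case, 180 (x) x 130 (y) x 45 mm high, loose on the bench. Origin: centre of its underside.
- level: Bystander: short spirit level standing on edge, 22 (x) x 170 (y) x 45 mm, beside the jig. Origin: centre of its underside.
- jar: Bystander: closed jar, 60 mm diameter, 70 mm high, standing beside the jig. Origin: centre of its underside.
Things that resemble listed ones, but are neither listed nor needed, are in the scene too. Of the things shaped like the block, the cork one is meant.

How it is judged:
By the outcome, as a careful person would: the job done as asked, in the order asked, and still so for the second after the job is handed in, with the robot touching nothing.
It also fails if it takes over 72 s, if anything falls off the work surface, if the arm or the gripper's body presses on something with over 40 N, if the wrist force passes 120 N, or if a joint passes its speed limit or range.

## Working session

There is one attempt and no reset: what is moved stays moved. The work goes in short steps, Python scripts to look and compute and a tool call to move; the robot and the scene stay as the last step left them, time stands still between calls to the robot, and variables do not carry over. Pictures are saved under pics/ and viewed, at most 10 in all, crops included, and the job is handed in when it is done.

Besides the shell and the picture viewer there is one more tool, called after "Call:" as name(argument=value, ...) on one line, values as JSON. step_arm: Moves the arm, as the interface text tells. Its arguments: {"type":"object","properties":{"series":{"type":"array","items":{"type":"array"}},"squeeze":{"type":"number"}},"required":["series"]}

```bash
mkdir -p pics; cat > h.py <<'E'
from cell import *
import numpy as np, cv2
def snap(n,f):
    d=grab_frame(n); cv2.imwrite('pics/'+f,d['pixels']); return d
def ray(d,u,v):
    V=np.array(d['view']); R=V[:3,:3]; t=V[:3,3]
    c=np.array([(u-d['cx'])/d['fx'],-(v-d['cy'])/d['fy'],-1.])
    return -R.T@t, R.T@c
def atz(d,u,v,z):
    o,r=ray(d,u,v); return o+r*(z-o[2])/r[2]
def proj(d,p):
    V=np.array(d['view']); c=V[:3,:3]@np.array(p,float)+V[:3,3]
    return d['cx']+d['fx']*c[0]/-c[2], d['cy']-d['fy']*c[1]/-c[2]
def tri(obs):
    A=np.zeros((3,3));b=np.zeros(3)
    for o,r in obs:
        r=r/np.linalg.norm(r);P=np.eye(3)-np.outer(r,r);A+=P;b+=P@o
    x=np.linalg.solve(A,b); return x,[np.linalg.norm((np.eye(3)-np.outer(r,r)/(r@r))@(x-o)) for o,r in obs]
E
python3 - <<'E'
from h import *
import pickle
a=snap('scene','s0.png');b=snap('top','t0.png');pickle.dump((a,b),open('c0.pkl','wb'))
for d in(a,b):
    print({k:np.round(v,3).tolist() for k,v in d.items() if k!='pixels'})
o=get_obs();print(o)
E
```

```text
{'fx': 431.353, 'fy': 431.353, 'cx': 271.361, 'cy': 209.229, 'view': [[0.316, 0.949, -0.014, -199.964], [-0.585, 0.206, 0.785, 283.894], [0.747, -0.24, 0.62, -1644.094], [0.0, 0.0, 0.0, 1.0]]}
{'fx': 439.433, 'fy': 439.433, 'cx': 277.263, 'cy': 208.222, 'view': [[0.022, -1.0, -0.005, -17.969], [0.997, 0.021, 0.077, -596.798], [-0.077, -0.007, 0.997, -1259.354], [0.0, 0.0, 0.0, 1.0]]}
{'time': 0.1, 'joints': array([ 0.98350397,  0.42669129,  0.07384936,  1.60655159, -0.03409362,
        1.11080926, -0.06707312]), 'qd': array([-0.00030406, -0.00187326,  0.00083127, -0.00366975, -0.0014128 ,
       -0.00105342, -0.00048762]), 'joint_efforts': array([ 1.05832180e-02, -9.51537323e+01,  3.77139911e+00, -4.64405429e+01,
        1.95028883e-02,  6.59915357e-03, -1.46721081e-04]), 'tcp_pos': array([ 285.97582534, -611.00955079,  230.66216936]), 'orientation': array([-3.06550538e+00, -6.81956274e-01,  5.46467154e-04]), 'contact_force': array([ 0.55878557,  0.44459519, -0.07672822]), 'wrist_torque': array([ 0.00780447,  0.03806882, -0.00243314]), 'grip_force': 0.0, 'opening': 0.9957259319160849}
```

View pics/t0.png

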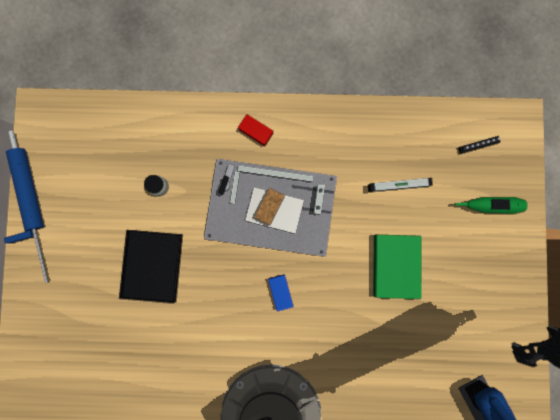

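View pics/s0.png

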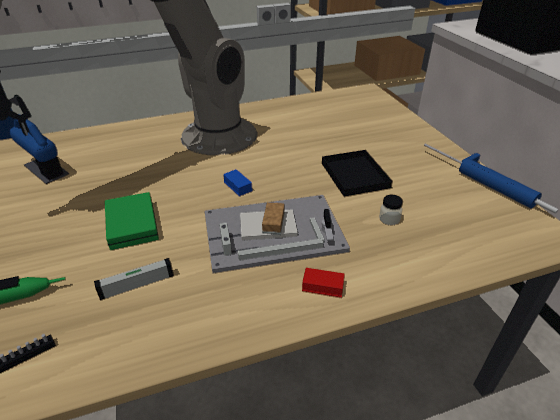

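The top view shows the jig around (270,207), the cork block at (269,206), the tile around (275,210), the tray at (151,266) and the jar at (155,185). The level is at (400,185), the case at (397,266), and the red and blue decoys are outside the jig. I'll enlarge the jig in both views.

```bash
python3 - <<'E'
import cv2
a=cv2.imread('pics/t0.png')[150:265,195:345];cv2.imwrite('pics/t0c.png',cv2.resize(a,None,fx=5,fy=5,interpolation=cv2.INTER_CUBIC))
a=cv2.imread('pics/s0.png')[190:275,200:355];cv2.imwrite('pics/s0c.png',cv2.resize(a,None,fx=5,fy=5,interpolation=cv2.INTER_CUBIC))
E
```

```text
(no output)
```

View pics/t0c.png

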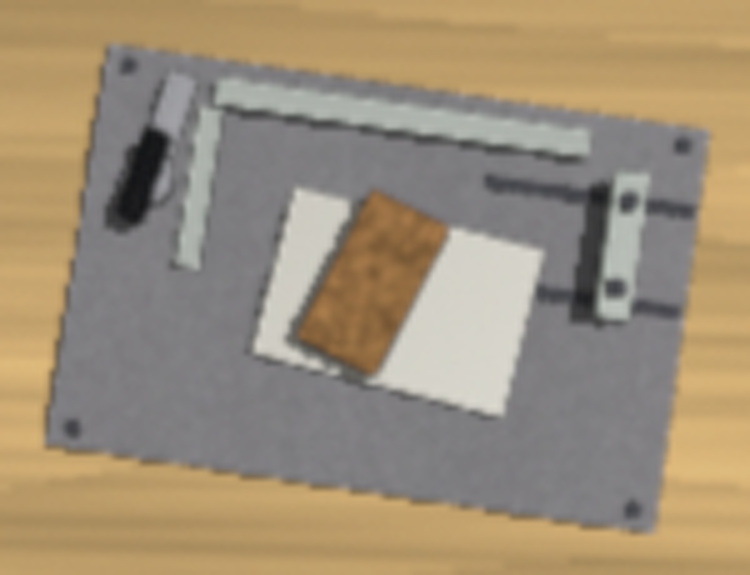

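View pics/s0c.png

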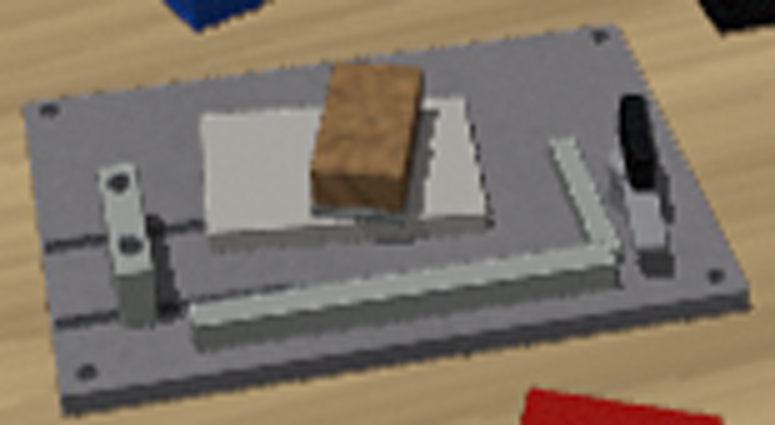

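```bash
cat > m.py <<'E'
from h import *
import pickle
A,B=pickle.load(open('c0.pkl','rb'))
T=lambda p:((p[0]+.5)/5-.5+195,(p[1]+.5)/5-.5+150)
S=lambda p:((p[0]+.5)/5-.5+200,(p[1]+.5)/5-.5+190)
def show(name,tp,sp):
    P=[]
    for t,s in zip(tp,sp):
        x,e=tri([ray(B,*T(t)),ray(A,*S(s))]);P.append(x);print(name,x.round(1),np.round(e,1))
    return np.array(P)
def fit(loc,P):
    l=loc-loc.mean(0);q=P[:,:2]-P[:,:2].mean(0)
    th=np.arctan2((l[:,0]*q[:,1]-l[:,1]*q[:,0]).sum(),(l*q).sum())
    R=np.array([[np.cos(th),-np.sin(th)],[np.sin(th),np.cos(th)]])
    o=P[:,:2].mean(0)-R@loc.mean(0); r=P[:,:2]-(o+loc@R.T)
    return o,th,np.abs(r).max()
def topfit(loc,tp,z):
    P=np.array([atz(B,*T(t),z) for t in tp]); return fit(np.array(loc,float),P)
bt=[(108,45),(708,130),(655,530),(47,447)]; bs=[(748,293),(62,398),(25,105),(618,28)]
bl=[(110,180),(110,-180),(-130,-180),(-130,180)]
P=show('board',bt,bs); print(fit(np.array(bl,float),P)); print('top only',topfit(bl,bt,18))
Ps=np.array([atz(A,*S(t),18) for t in bs]);print('scene only',fit(np.array(bl,float),Ps))
tt=[(295,187),(545,248),(503,416),(252,352)];ts=[(490,218),(208,235),(202,115),(465,98)]
tl=[(50,75),(50,-75),(-50,-75),(-50,75)]
P=show('tile',tt,ts);print(fit(np.array(tl,float),P),topfit(tl,tt,34))
kt=[(374,188),(448,230),(372,378),(298,338)];ks=[(408,180),(313,172),(335,62),(423,67)]
kl=[(47.5,25),(47.5,-25),(-47.5,-25),(-47.5,25)]
P=show('block',kt,ks);print(fit(np.array(kl,float),P),topfit(kl,kt,69))
U=[(127,231),(182,233),(175,302),(120,299)]
print('tray',np.array([atz(B,*u,30) for u in U]).round(1))
print('jar',atz(B,154,184,70),'level',atz(B,370,188,45),atz(B,431,181,45))
E
python3 m.py
```

```text
board [741.3 178.7  14.3] [0.5 0.5]
board [ 698.  -176.8   15. ] [0.2 0.2]
board [ 462.5 -148.    16.6] [0.7 0.7]
board [503.2 208.4  12.6] [1. 1.]
(array([611.18497475,  14.40181525]), np.float64(-0.11918347632607629), np.float64(1.839498397629768))
top only (array([610.82864374,  13.86692016]), np.float64(-0.11755760359089396), np.float64(1.8360283299646767))
scene only (array([614.93370081,  13.17962951]), np.float64(-0.12546588106445533), np.float64(2.2217759191648554))
tile [657.3  65.6  29.2] [0.5 0.5]
tile [624.3 -80.7  32.5] [0.3 0.3]
tile [526.5 -57.8  33.5] [0.7 0.7]
tile [560.3  87.8  32.7] [0.6 0.6]
(array([592.09925187,   3.73905343]), np.float64(-0.22599488120804317), np.float64(0.3396789702596337)) (array([591.75068936,   3.15537416]), np.float64(-0.22485033656970652), np.float64(0.6502034419421534))
block [653.4  19.6  65.6] [1.6 1.6]
block [630.2 -23.8  64.8] [0.5 0.5]
block [545.3  16.5  65.8] [0.2 0.2]
block [567.1  59.6  67. ] [0.8 0.8]
(array([599.01308622,  17.99230149]), np.float64(-0.44790274719496753), np.float64(1.4689137696277186)) (array([598.54557102,  17.29110258]), np.float64(-0.4556643209665599), np.float64(1.8819897130388412))
tray [[521.1 428.4  30. ]
 [518.8 268.8  30. ]
 [321.5 281.2  30. ]
 [326.4 439.1  30. ]]
jar [654.68380243 344.45448832  70.        ] level [ 659.32011592 -270.66752863   45.        ] [ 683.27595735 -445.82933447   45.        ]
```

Call:
step_arm(series=[[[13,26,0],5.4,1],[[26,52,0],10.8,1],[[39,79,-4],16.1,1],[[52,105,-8],21.5,1],[[65,131,-14],26.9,1],[[78,157,-20],32.3,1],[[91,183,-27],37.6,1],[[104,210,-33],43,1]], squeeze=40)

```text
time: 0.77
tcp_pos: [390.3, -400.0, 197.8]
orientation: [-2.599, -1.764, 0.0]
contact_force: [0.9, 0.8, -0.1]
opening: 1.003
grip_force: 0.0
```

Call:
step_arm(series=[[[13,26,-4],5.4,1],[[26,52,-8],10.8,1],[[39,79,-12],16.1,1],[[52,105,-16],21.5,1],[[65,131,-20],26.9,1],[[78,157,-24],32.3,1],[[91,183,-28],37.6,1],[[104,210,-32],43,1]])

```text
time: 1.43
tcp_pos: [494.4, -190.1, 166.0]
orientation: [-1.772, -2.594, 0.0]
contact_force: [0.7, -0.7, -0.7]
opening: 0.999
grip_force: 0.0
```

Call:
step_arm(series=[[[13,26,0],5.4,1],[[26,52,0],10.8,1],[[39,79,0],16.1,1],[[52,105,0],21.5,1],[[65,131,0],26.9,1],[[78,157,0],32.3,1],[[92,183,0],37.6,1],[[105,209,0],43,1]])

```text
time: 2.1
tcp_pos: [599.5, 18.9, 166.1]
orientation: [-0.698, -3.063, 0.0]
contact_force: [0.1, -0.8, -0.0]
opening: 0.999
grip_force: 0.0
```

```bash
cat >> h.py <<'E'
from scipy.spatial.transform import Rotation as Ro
def wsnap(f):
    o=get_obs(); d=snap('wrist',f); d['R']=Ro.from_rotvec(o['orientation']).as_matrix(); d['p']=np.array(o['tcp_pos']); 
    import pickle; pickle.dump(d,open('pics/'+f+'.pkl','wb')); return d
def wray(d,u,v):
    x=(u-d['cx'])/d['fx'];y=(v-d['cy'])/d['fy'];r=np.hypot(x,y)+1e-12
    c=np.array([np.sin(r)*x/r,-np.sin(r)*y/r,-np.cos(r)]); M=np.array(d['mount'])
    return d['p']+d['R']@M[:3,3], d['R']@M[:3,:3]@c
def watz(d,u,v,z):
    o,r=wray(d,u,v); return o+r*(z-o[2])/r[2]
def wproj(d,P):
    M=np.array(d['mount']); c=M[:3,:3].T@(d['R'].T@(np.array(P,float)-d['p'])-M[:3,3])
    r=np.hypot(c[0],c[1]);th=np.arctan2(r,-c[2]);return d['cx']+d['fx']*th*c[0]/r, d['cy']-d['fy']*th*c[1]/r
E
python3 - <<'E'
from h import *
d=wsnap('w1.png');print({k:np.round(v,3).tolist() for k,v in d.items() if k!='pixels'})
E
```

```text
{'fx': 325.192, 'fy': 325.192, 'cx': 275.424, 'cy': 213.157, 'mount': [[-0.0, 0.962, 0.273, 69.228], [1.0, 0.0, 0.0, -0.011], [0.0, 0.273, -0.962, -141.894], [0.0, 0.0, 0.0, 1.0]], 'R': [[-0.901, 0.433, -0.0], [0.433, 0.901, -0.0], [0.0, -0.0, -1.0]], 'p': [599.545, 18.907, 166.111]}
```

View pics/w1.png

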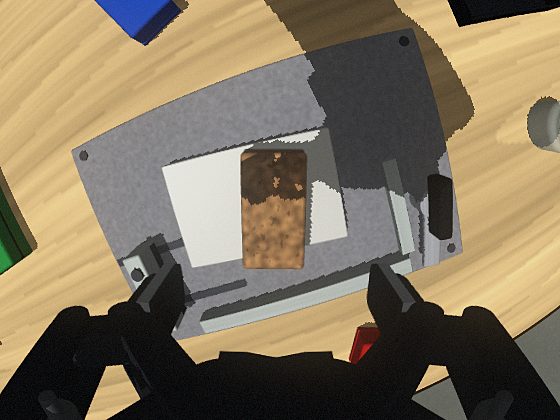

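The wrist view shows the block's top at (242–306, 152–268), almost centred between the fingers. Tile corners are near (162,168), (327,128), (348,235) and (193,268), and the knob bar is near (440,207).

```bash
cat > m2.py <<'E'
from m import *
d=pickle.load(open('pics/w1.png.pkl','rb'))
print('----')
for n,loc,px,z,tp in [('block',[(-47.5,-25),(-47.5,25),(47.5,25),(47.5,-25)],[(242,151),(306,151),(305,268),(243,268)],69,[kt[2],kt[3],kt[0],kt[1]]),
 ('tile',[(-50,-75),(-50,75),(50,75),(50,-75)],[(162,168),(327,128),(348,235),(193,268)],34,[tt[2],tt[3],tt[0],tt[1]]),
 ('board',[(-130,-180),(-130,180),(110,180)],[(73,150),(412,28),(462,252)],18,[bt[2],bt[3],bt[0]])]:
    print(n,fit(np.array(loc,float),np.array([watz(d,*p,z) for p in px])))
    for p,t in zip(px,tp): x,e=tri([wray(d,*p),ray(B,*T(t))]);print(x.round(1),np.round(e,1))
print('knob w',watz(d,440,207,72.5), 'knob top', atz(B,*T((140,178)),72.5))
j=np.array([611.5,14.]);th=-.12
print('knob from jig',j+np.array([[np.cos(th),-np.sin(th)],[np.sin(th),np.cos(th)]])@[30,140])
E
python3 m2.py | sed -n '/----/,$p'
```

```text
----
block (array([597.30279981,  18.59107289]), np.float64(-0.4494906665121365), np.float64(1.5415406816982156))
[545.3  16.8  61.8] [0.2 0.2]
[568.5  61.   40. ] [0.6 0.6]
[653.9  19.1  60.9] [0.9 0.9]
[629.4 -24.6  68. ] [0.4 0.4]
tile (array([590.53471274,   3.84982852]), np.float64(-0.2209252569413991), np.float64(1.6942607356704542))
[526.4 -58.5  30.7] [0. 0.]
[560.9  88.9  13.9] [0.2 0.2]
[657.4  65.6  27.1] [0.4 0.4]
[624.2 -81.4  28.7] [0.4 0.4]
board (array([610.61677203,  14.32995872]), np.float64(-0.12347189108256278), np.float64(4.298955094447422))
[ 461.1 -148.6   11.8] [1.3 1.3]
[503.5 206.9  17. ] [0.7 0.7]
[741.5 179.   14.9] [0.2 0.2]
knob w [651.16469868 143.59222267  72.5       ] knob top [655.01812491 149.95932941  72.5       ]
knob from jig [658.0439681 149.4018428]
```

Call:
step_arm(series=[[[-1,0,-22],0,1],[[-1,0,-44],0,1],[[-1,0,-66],0,1],[[-1,0,-86],0,1],[[-1,0,-102],0,1],[[-1,0,-114],0,1],[[-1,0,-121],0,1],[[-1,0,-124],0,1]], squeeze=30)

```text
time: 2.82
tcp_pos: [597.7, 17.7, 41.3]
orientation: [-0.704, -3.06, 0.0]
contact_force: [0.5, -0.2, 0.7]
opening: 0.999
grip_force: 0.0
```

Call:
step_arm(series=[[[0,0,0],0,0.4],[[0,0,0],0,0.4],[[0,0,0],0,0.4],[[0,0,0],0,0.4],[[0,0,0],0,0.4],[[0,0,0],0,0.4],[[0,0,0],0,0.4],[[0,0,0],0,0.4]])

```text
time: 3.48
tcp_pos: [598.8, 17.7, 43.3]
orientation: [0.704, 3.06, 0.0]
contact_force: [-0.8, -0.1, 6.7]
opening: 0.579
grip_force: 32.2
```

Call:
step_arm(series=[[[0,0,4],0,0.4],[[0,0,12],0,0.4],[[0,0,24],0,0.4],[[0,0,38],0,0.4],[[0,0,54],0,0.4],[[0,0,70],0,0.4],[[0,0,82],0,0.4],[[0,0,90],0,0.4]])

```text
time: 4.15
tcp_pos: [598.8, 17.7, 134.8]
orientation: [0.704, 3.059, 0.001]
contact_force: [0.2, -0.7, -0.6]
opening: 0.578
grip_force: 31.3
```

Call:
step_arm(series=[[[-6,12,0],0,0.4],[[-16,30,0],2,0.4],[[-28,54,0],4,0.4],[[-41,78,0],6,0.4],[[-54,102,0],7,0.4],[[-66,126,0],8,0.4],[[-78,150,0],9,0.4],[[-91,174,0],11,0.4]])

```text
time: 4.82
tcp_pos: [504.8, 193.9, 131.8]
orientation: [-0.402, -3.115, 0.001]
contact_force: [0.3, 0.8, -1.4]
opening: 0.584
grip_force: 31.3
```

Call:
step_arm(series=[[[-13,25,0],2,0.4],[[-26,50,0],4,0.4],[[-39,75,0],6,0.4],[[-52,99,0],8,0.4],[[-64,122,0],10,0.4],[[-74,142,0],11,0.4],[[-82,155,0],12,0.4],[[-85,162,0],12,0.4]])

```text
time: 5.48
tcp_pos: [419.3, 355.9, 132.0]
orientation: [-0.071, -3.14, -0.0]
contact_force: [-0.6, -0.5, -1.2]
opening: 0.576
grip_force: 31.3
```

Call:
step_arm(series=[[[2,-1,-20],0,0.4],[[2,-1,-42],0,0.4],[[2,-1,-64],0,0.4],[[2,-1,-84],0,0.4],[[2,-1,-99],0,0.4],[[2,-1,-108],0,0.4],[[2,-1,-113],0,0.4],[[2,-1,-115],0,0.4]])

```text
time: 6.15
tcp_pos: [424.1, 352.6, 16.9]
orientation: [-0.08, -3.14, 0.001]
contact_force: [0.3, -0.3, -0.5]
opening: 0.58
grip_force: 31.4
```

Call:
step_arm(series=[[[0,0,-1],0,0.4],[[0,0,-1],0,0.4],[[0,0,-1],0,0.9],[[0,0,-1],0,0.9],[[0,0,-1],0,0.9],[[0,0,-1],0,0.9],[[0,0,10],0,0.9],[[0,0,30],0,0.9]])

```text
time: 6.82
tcp_pos: [423.2, 352.0, 46.7]
orientation: [-0.079, -3.138, 0.003]
contact_force: [-0.3, 0.0, 0.1]
opening: 0.901
grip_force: 0.0
```

Call:
step_arm(series=[[[0,0,25],0,0.9],[[0,0,55],0,0.9],[[8,-31,60],0,0.9],[[18,-69,60],-1,0.9],[[28,-107,60],-2,0.9],[[38,-145,60],-3,0.9],[[48,-183,60],-4,0.9],[[56,-215,60],-4,0.9]])

```text
time: 7.48
tcp_pos: [480.5, 135.0, 108.2]
orientation: [0.193, 3.135, -0.001]
contact_force: [1.3, 0.9, 0.1]
opening: 0.903
grip_force: 0.0
```

Call:
step_arm(series=[[[9,-35,0],0,0.5],[[18,-69,0],0,0.5],[[26,-100,0],0,0.5],[[31,-120,-10],0,0.5],[[31,-120,-35],0,0.5],[[31,-120,-60],0,0.5],[[31,-120,-76],0,0.5],[[31,-120,-83],0,0.5]])

```text
time: 8.15
tcp_pos: [510.2, 17.5, 23.1]
orientation: [-0.19, -3.134, 0.0]
contact_force: [-0.4, 1.1, 0.5]
opening: 0.502
grip_force: 0.0
```

Call:
step_arm(series=[[[3,-0.4,0],0,0.5],[[6,-0.7,0],0,0.5],[[9,-1.1,0],0,0.5],[[12,-1.4,0],0,0.5],[[15,-1.8,0],0,0.5],[[18,-2.1,0],0,0.5],[[21,-2.5,0],0,0.5],[[24,-2.9,0],0,0.5]])

```text
time: 8.82
tcp_pos: [535.0, 14.6, 24.3]
orientation: [-0.19, -3.135, 0.001]
contact_force: [-4.2, -0.4, 3.1]
opening: 0.5
grip_force: 2.1
```

Call:
step_arm(series=[[[3,-0.4,0],0,0.5],[[6,-0.7,0],0,0.5],[[9,-1.1,0],0,0.5],[[12,-1.4,0],0,0.5],[[15,-1.8,0],0,0.5],[[18,-2.1,0],0,0.5],[[21,-2.5,0],0,0.5],[[24,-2.9,0],0,0.5]])

```text
time: 9.48
tcp_pos: [559.5, 12.0, 24.3]
orientation: [0.189, 3.136, 0.0]
contact_force: [-2.4, 0.9, 0.4]
opening: 0.501
grip_force: 1.5
```

Call:
step_arm(series=[[[1,-0.1,0],0,0.5],[[3,-0.4,0],0,0.5],[[4,-0.5,0],0,0.5],[[6,-0.7,0],0,0.5],[[7,-0.8,0],0,0.5],[[8,-1,0],0,0.5],[[9,-1.1,0],0,0.5],[[10,-1.2,0],0,0.5]])

```text
time: 10.15
tcp_pos: [569.2, 10.7, 24.3]
orientation: [-0.19, -3.136, 0.0]
contact_force: [-2.5, 0.5, 0.8]
opening: 0.5
grip_force: 1.4
```

```bash
python3 - <<'E'
from h import *
d=wsnap('w2.png')
E
```

```text
(no output)
```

View pics/w2.png

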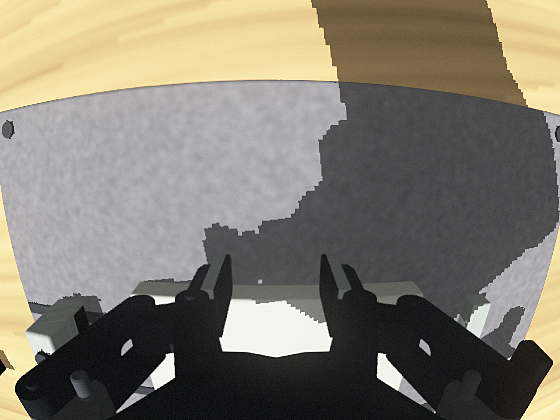

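The wrist view shows the tile's near edge, running about (135,285) to (420,290), lying straight along both fingertips. The sliding force is about 2.5 N, so I'll go on slowly.

Call:
step_arm(series=[[[1,-0.1,0],0,0.5],[[2,-0.2,0],0,0.5],[[3,-0.4,0],0,0.5],[[4,-0.5,0],0,0.5],[[5,-0.6,0],0,0.5],[[6,-0.7,0],0,0.5],[[7,-0.8,0],0,0.5],[[8,-1,0],0,0.5]])

```text
time: 10.87
tcp_pos: [577.2, 9.7, 24.3]
orientation: [-0.189, -3.136, 0.0]
contact_force: [-1.9, -0.4, 0.1]
opening: 0.499
grip_force: 1.3
```

Call:
step_arm(series=[[[0.5,-0.1,0],0,0.5],[[1,-0.1,0],0,0.5],[[1.5,-0.2,0],0,0.5],[[2,-0.2,0],0,0.5],[[2.5,-0.3,0],0,0.5],[[3,-0.4,0],0,0.5],[[3,-0.4,0],0,0.5],[[3,-0.4,0],0,0.5]])

```text
time: 11.53
tcp_pos: [578.5, 9.6, 24.1]
orientation: [-0.189, -3.133, 0.001]
contact_force: [-14.0, 1.7, 10.1]
opening: 0.502
grip_force: 6.8
```

Call:
step_arm(series=[[[-6,0.7,0],0,0.5],[[-20,2.4,0],0,0.5],[[-25,3,15],0,0.5],[[-25,3,40],-6,0.5],[[-25,3,65],-13,0.5],[[-25,3,80],-20,0.5],[[-25,3,87],-27,0.5],[[-25,3,87],-34,0.5]])

```text
time: 12.2
tcp_pos: [556.6, 12.3, 113.6]
orientation: [1.106, 2.936, 0.002]
contact_force: [-0.7, -0.7, -0.9]
opening: 0.5
grip_force: 0.0
```

Call:
step_arm(series=[[[8,-22,0],-7,0.5],[[16,-44,0],-14,0.5],[[24,-66,0],-21,0.5],[[32,-88,0],-28,0.5],[[40,-110,0],-35,0.5],[[48,-132,0],-42,0.5],[[57,-155,0],-49,0.5],[[65,-176,0],-56,0.5]])

```text
time: 12.87
tcp_pos: [620.9, -165.3, 111.6]
orientation: [2.357, 2.075, 0.001]
contact_force: [-0.1, 0.4, 0.3]
opening: 0.499
grip_force: 0.0
```

```bash
python3 - <<'E'
from h import *
d=wsnap('w3.png'); t=snap('top','t1.png'); import pickle; pickle.dump(t,open('t1.pkl','wb'))
a=d['pixels'];b=cv2.resize(t['pixels'][150:265,195:345],None,fx=5,fy=5,interpolation=cv2.INTER_CUBIC)
cv2.imwrite('pics/t1c.png',b); print(d['p'])
E
```

```text
[ 620.86098662 -165.33189356  111.62401909]
```

View pics/w3.png

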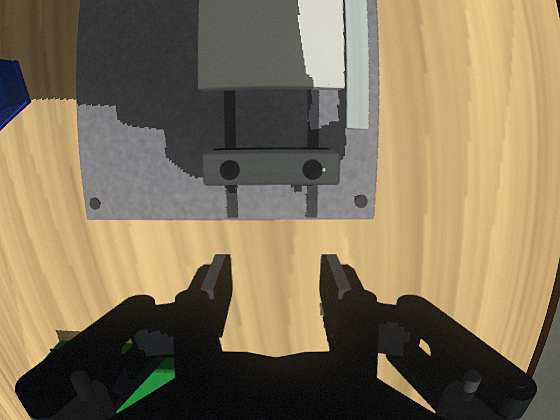

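The wrist view shows the tile's long side flush along the fence at u≈345. The jaw's top spans (203–340, 150–185), centred on the tool's axis.

```bash
python3 - <<'E'
from h import *
import pickle
d=pickle.load(open('pics/w3.png.pkl','rb'))
th=-.12;R=np.array([[np.cos(th),-np.sin(th)],[np.sin(th),np.cos(th)]]);j=np.array([611,14.])
J=lambda p:(R.T@(p[:2]-j)).round(1)
for n,u,v,z in[('jawback L',205,185,59),('jawback R',339,184,59),('jawfront L',203,151,59),('jawfront R',339,151,59),('tile edge L',198,88,34),('tile R',345,90,34),('fence end',369,129,38),('fence near end',346,128,38),('board L',89,219,18),('board R',374,219,18)]:print(n,J(watz(d,u,v,z)))
print('tcp',J(d['p']))
E
```

```text
jawback L [ -11.9 -144.5]
jawback R [  70.8 -144.6]
jawfront L [ -12.1 -123.4]
jawfront R [  70.2 -124.2]
tile edge L [-20.1 -81.9]
tile R [ 78.9 -84.3]
fence end [  94.9 -110.5]
fence near end [  78.9 -110.4]
board L [-127.5 -178.6]
board R [ 108.4 -180. ]
tcp [  31.3 -176.9]
```

Call:
step_arm(series=[[[0,0,-10],0,0.5],[[0,0,-22],0,0.5],[[0,0,-34],0,0.5],[[0,0,-46],0,0.5],[[0,0,-57],0,0.5],[[0,0,-66],0,0.5],[[0,0,-71],0,0.5],[[0,0,-73],0,0.5]])

```text
time: 13.63
tcp_pos: [619.7, -163.4, 37.0]
orientation: [-2.35, -2.083, 0.001]
contact_force: [0.1, -0.2, 0.0]
opening: 0.502
grip_force: 0.0
```

Call:
step_arm(series=[[[0.5,4,0],0,0.5],[[1,8,0],0,0.5],[[1.4,12,0],0,0.5],[[1.9,16,0],0,0.5],[[2.4,20,0],0,0.5],[[2.9,24,0],0,0.5],[[3.4,28,0],0,0.5],[[3.9,32,0],0,0.5]])

```text
time: 14.3
tcp_pos: [624.3, -131.5, 38.5]
orientation: [2.351, 2.083, 0.0]
contact_force: [0.1, -1.4, 0.8]
opening: 0.502
grip_force: 0.9
```

Call:
step_arm(series=[[[0.4,3,0],0,0.5],[[0.7,6,0],0,0.5],[[1.1,9,0],0,0.5],[[1.4,12,0],0,0.5],[[1.8,15,0],0,0.5],[[2.2,18,0],0,0.5],[[2.5,21,0],0,0.5],[[2.9,24,0],0,0.5]])

```text
time: 14.97
tcp_pos: [627.0, -107.4, 38.3]
orientation: [2.351, 2.083, 0.0]
contact_force: [0.2, -1.2, 0.6]
opening: 0.5
grip_force: 0.9
```

Call:
step_arm(series=[[[0.3,2.5,0],0,0.5],[[0.6,5,0],0,0.5],[[0.9,7.5,0],0,0.5],[[1.2,10,0],0,0.5],[[1.5,12.5,0],0,0.5],[[1.8,15,0],0,0.5],[[2.1,17.5,0],0,0.5],[[2.4,20,0],0,0.5]])

```text
time: 15.63
tcp_pos: [629.3, -88.4, 38.3]
orientation: [2.352, 2.082, -0.001]
contact_force: [2.1, -5.7, 0.8]
opening: 0.5
grip_force: 2.6
```

Call:
step_arm(series=[[[0.2,2,0],0,0.5],[[0.5,4,0],0,0.5],[[0.7,6,0],0,0.5],[[1,8,0],0,0.5],[[1.2,10,0],0,0.5],[[1.4,12,0],0,0.5],[[1.7,14,0],0,0.5],[[1.9,16,0],0,0.5]])

```text
time: 16.3
tcp_pos: [631.3, -72.3, 38.3]
orientation: [2.352, 2.082, -0.001]
contact_force: [1.9, -4.8, -0.3]
opening: 0.505
grip_force: 2.4
```

Call:
step_arm(series=[[[0.1,0.5,0],0,0.5],[[0.1,1,0],0,0.5],[[0.2,1.5,0],0,0.5],[[0.2,2,0],0,0.5],[[0.3,2.5,0],0,0.5],[[0.4,3,0],0,0.5],[[0.4,3.5,0],0,0.5],[[0.5,4,0],0,0.5]])

```text
time: 16.97
tcp_pos: [631.8, -68.1, 38.3]
orientation: [2.352, 2.083, -0.0]
contact_force: [1.4, -5.3, -0.3]
opening: 0.501
grip_force: 2.3
```

Call:
step_arm(series=[[[0,0.3,0],0,0.5],[[0.1,0.6,0],0,0.5],[[0.1,0.9,0],0,0.5],[[0.1,1.2,0],0,0.5],[[0.2,1.5,0],0,0.5],[[0.2,1.8,0],0,0.5],[[0.2,2,0],0,0.5],[[0.2,2,0],0,0.5]])

```text
time: 17.63
tcp_pos: [632.0, -65.8, 38.3]
orientation: [2.351, 2.083, 0.0]
contact_force: [2.0, -4.0, -0.6]
opening: 0.498
grip_force: 2.0
```

Call:
step_arm(series=[[[0,0.3,0],0,0.5],[[0.1,0.6,0],0,0.5],[[0.1,0.9,0],0,0.5],[[0.1,1.2,0],0,0.5],[[0.2,1.5,0],0,0.5],[[0.2,1.8,0],0,0.5],[[0.2,2,0],0,0.5],[[0.2,2,0],0,0.5]])

```text
time: 18.3
tcp_pos: [632.1, -65.2, 38.3]
orientation: [2.352, 2.081, -0.002]
contact_force: [2.7, -10.0, 0.8]
opening: 0.498
grip_force: 4.9
```

Call:
step_arm(series=[[[-0.5,-4,0],0,0.5],[[-2,-14,0],0,0.5],[[-2,-16,14],0,0.5],[[-2,-16,40],6,0.6],[[-2,-16,66],12,0.6],[[-2,-16,86],19,0.6],[[-2,-16,98],26,0.6],[[-2,-16,102],33,0.6]])

```text
time: 18.97
tcp_pos: [631.1, -79.8, 144.0]
orientation: [1.653, 2.668, 0.002]
contact_force: [-0.1, -0.1, 0.0]
opening: 0.6
grip_force: 0.0
```

Call:
step_arm(series=[[[4,29,0],6,0.6],[[8,58,0],12,0.6],[[12,87,0],18,0.6],[[16,116,0],24,0.6],[[20,145,0],30,0.6],[[23,174,0],36,0.6],[[26,203,0],42,0.6],[[28,230,0],47,0.6]])

```text
time: 19.63
tcp_pos: [658.1, 151.8, 141.5]
orientation: [0.453, 3.108, 0.0]
contact_force: [0.7, 0.4, 0.1]
opening: 0.601
grip_force: 0.0
```

```bash
python3 - <<'E'
from h import *
o=get_obs();print(o['tcp_pos'],o['orientation'])
d=wsnap('w4.png')
E
```

```text
[658.11691465 151.77331334 141.49228208] [4.53322016e-01 3.10835535e+00 2.18641598e-04]
```

View pics/w4.png

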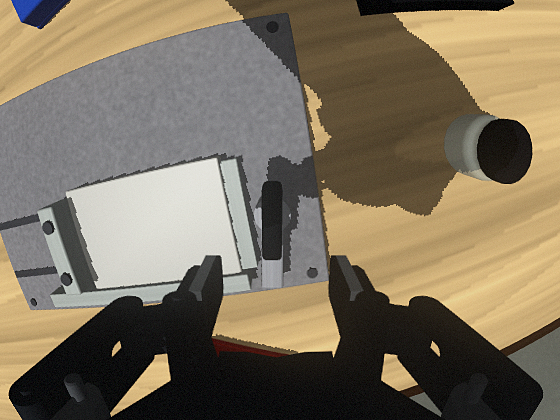

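The wrist view shows the tile snug between jaw, stop and fence. The knob bar spans (262–283, 181–260), upright in the picture, so the yaw is right. The paw sticks out at (272,275).

```bash
python3 - <<'E'
from h import *
import pickle
d=pickle.load(open('pics/w4.png.pkl','rb'))
for u,v,z in[(272.5,181,72.5),(272.5,260,72.5),(272.5,220.5,72.5),(492,151,70)]:print(watz(d,u,v,z).round(1))
print(d['p'],d['R'][:,1])
E
```

```text
[627.6 158.8  72.5]
[681.7 142.5  72.5]
[653.6 150.9  72.5]
[649.9 327.5  70. ]
[658.11691465 151.77331334 141.49228208] [2.85605018e-01 9.58347399e-01 1.88984025e-04]
```

Call:
step_arm(series=[[[-1.6,-0.3,-14],0,0.6],[[-1.6,-0.3,-30],0,0.6],[[-1.6,-0.3,-46],0,0.6],[[-1.6,-0.3,-62],0,0.6],[[-1.6,-0.3,-75],0,0.6],[[-1.6,-0.3,-85],0,0.6],[[-1.6,-0.3,-90],0,0.6],[[-1.6,-0.3,-92],0,0.6]], squeeze=30)

```text
time: 20.35
tcp_pos: [656.3, 149.8, 47.5]
orientation: [-0.462, -3.106, 0.001]
contact_force: [0.2, -0.6, -0.5]
opening: 0.601
grip_force: 0.0
```

Call:
step_arm(series=[[[0,0,0],0,0],[[0,0,0],0,0],[[0,0,0],0,0],[[0,0,0],0,0],[[0,0,0],0,0],[[0,0,0],0,0],[[0,0,0],0,0],[[0,0,0],0,0]])

```text
time: 21.02
tcp_pos: [656.8, 149.5, 49.2]
orientation: [0.463, 3.107, -0.001]
contact_force: [-3.2, -3.0, 5.0]
opening: 0.153
grip_force: 31.4
```

Call:
step_arm(series=[[[0,0,0],-5,0],[[0,0,0],-10,0],[[0,0,0],-15,0],[[0,0,0],-20,0],[[0,0,0],-25,0],[[0,0,0],-30,0],[[0,0,0],-35,0],[[0,0,0],-40,0]])

```text
time: 21.68
tcp_pos: [656.9, 149.6, 49.2]
orientation: [1.503, 2.758, 0.0]
contact_force: [-1.5, -2.7, 2.2]
opening: 0.16
grip_force: 31.1
```

Call:
step_arm(series=[[[0,0,0],-5,0],[[0,0,0],-10,0],[[0,0,0],-15,0],[[0,0,0],-20,0],[[0,0,0],-25,0],[[0,0,0],-30,0],[[0,0,0],-35,0],[[0,0,0],-40,0]])

```text
time: 22.35
tcp_pos: [657.1, 149.6, 49.2]
orientation: [2.356, 2.077, 0.001]
contact_force: [0.3, -2.1, 1.7]
opening: 0.157
grip_force: 31.0
```

Now I'll release, rise and look.

Call:
step_arm(series=[[[0,0,0],0,0.6],[[0,0,0],0,0.6],[[0,0,0],0,0.6],[[0,0,0],0,0.6],[[0,0,10],0,0.6],[[0,0,30],0,0.6],[[0,0,60],0,0.6],[[0,0,92],0,0.6]])

```text
time: 23.02
tcp_pos: [655.8, 149.8, 141.1]
orientation: [-2.349, -2.084, 0.003]
contact_force: [0.6, -0.7, 0.3]
opening: 0.601
grip_force: 0.0
```

Call:
step_arm(series=[[[-12,25,5],0,0.6],[[-25,50,15],0,0.6],[[-40,75,25],0,0.6],[[-55,100,35],0,0.6],[[-70,125,45],0,0.6],[[-80,150,55],0,0.6],[[-90,165,60],0,0.6],[[-95,170,60],0,0.6]])

```text
time: 23.68
tcp_pos: [560.1, 323.7, 202.5]
orientation: [-2.346, -2.088, -0.004]
contact_force: [-0.5, 0.7, -0.0]
opening: 0.597
grip_force: 0.0
```

```bash
python3 - <<'E'
from h import *
t=grab_frame('top')['pixels'][90:310,105:440]; s=grab_frame('scene')['pixels']
a=cv2.resize(t,(800,525),interpolation=cv2.INTER_CUBIC);cv2.imwrite('pics/end_t.png',a)
cv2.imwrite('pics/end_s.png',cv2.resize(s[140:280,200:420],(800,509),interpolation=cv2.INTER_CUBIC))
E
```

```text
(no output)
```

View pics/end_t.png

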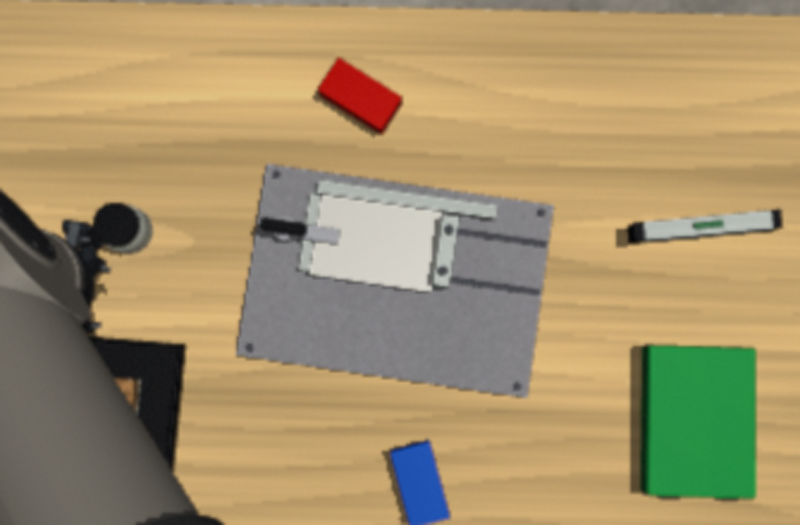

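View pics/end_s.png

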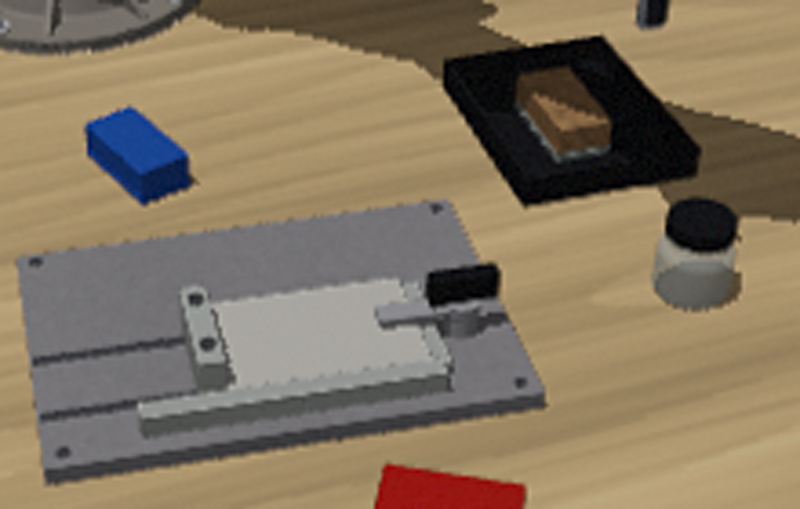

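The pictures show the tile home and snug against the fence, stop and jaw. The paw lies across the tile's edge at (325,235) in the top crop. The block lies flat in the tray at (565,112) in the scene crop, and the case, level and jar are undisturbed.

```bash
python3 -c "
from cell import *
print(sign_off())"
```

```text
the job is handed in; nothing more can be done
None
```

The job is handed in: the cork block lies flat in the tray, the tile is flush to the fence and snug between jaw and stop, and the paw is turned across its edge; my force readings on the tile peaked at about 17 N, and it took about 24 s.

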